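# Hang up the muffin cover and lift the muffin with the tongs

## Task

Take the green cover off the golden muffin and leave it hanging astride the steel rail, then pick up the kitchen tongs, close them on that muffin and lift it upright until its underside is at least 10 cm above the bench. Finish there, still holding the muffin in the tongs with nothing else carrying it: never touch it with the gripper itself, and leave the two dark muffins in their cups and the mug and canister where they stand.

Things in the scene. Friction and masses are not known exactly. Their poses are not given: they have to be found in the camera images.
- tray: Aluminium cupcake tray, fixed, 185 (x) x 290 (y) x 20 mm high, 2 x 3 round cups 56 mm wide, 14 mm deep. Origin: centre of its underside; x points away from the robot, y along the rows. Cup centres at x = -46 and +46 mm, y = -92, 0, +92 mm. The muffins stand, in any order, in the row at x = -46 mm (nearer the robot); the other row is empty.
- muffin: The golden muffin in a cream case, the one to lift, under the cover at the start. About 60 g, rigid, round: straight side 50 mm across from 14 to 46 mm above its underside, foot 42 mm across, domed top at 60 mm. Origin: centre of its underside, 6 mm above the bench at the start; z up. 46 mm of it stands above the tray's top face; a few mm of play in the cup.
- muffin_b: A dark chocolate muffin in a red case, same size, in another cup; leave it. Origin: centre of its underside.
- muffin_c: The other dark chocolate muffin in a red case, same size; leave it. Origin: centre of its underside.
- cover: Rigid green silicone cover, about 90 g: arch open at both ends, standing on the tray's top face over the golden muffin. Origin: centre of its underside; x along the open tunnel, z up. 64 mm long (x); 72 mm wide (y), 64 mm inside; side walls 58 mm high, then a pitched top, and on its ridge a dark green grip fin 44 mm long (x), 12 mm thick (y), from z = 76 to 112 mm.
- cover_ridge (a point): Middle of the cover's inner ridge line, which runs along the cover's x, 74 mm above its underside: it rests on top of the bar when the cover hangs. The cover's weight lies below it, so it hangs stably there.
- cover_fin (a point): Point to grip in the cover's fin, 98 mm above the cover's underside.
- rail: Steel rail, fixed: round bar 14 mm thick, 220 mm long between two posts (18 mm thick, 70 mm feet), the bar's axis 130 mm above the bench. Origin: on the bench under the middle of the bar; y runs along the bar, x across it, z up.
- rail_mid (a point): Middle of the rail's bar, on its axis, 130 mm above the bench.
- tong_rest: Wooden tong rest, fixed, 170 x 100 mm: 6 mm base plate with two cross ridges 14 mm thick, 30 mm high, at x = -62 and +62 mm, on which the tongs lie. Origin: centre of its underside, x along the tongs.
- tongs: Steel kitchen tongs lying level on the rest, 241 mm long from pivot to tip, 16 mm high, about 105 g, balanced some 105 mm from the pivot. Origin: under the dark pivot block; x along the midline to the jaws, z up. Two straight arms hinge at the pivot, one each side of the midline, sprung open and closed by squeezing them together.
- tongs_grip (a point): Place to squeeze the tongs, between two flat green grip pads (34 x 24 mm, facing outward): on the midline, 105 mm from the pivot, 8 mm above their underside, 38 mm above the bench on the rest. Width over the pads: 59 mm open, 40 mm when the jaws hold the muffin. Spring about 7 N at first, 10 N at the muffin: squeezed to 52 mm the tongs can be carried, jaws still open.
- tongs_jaws (a point): Centre of the black V-shaped jaws, on the midline, 225 mm from the pivot, mid height: the muffin's axis belongs here. Open, the jaws leave about 80 mm free between them (106 mm over the outside); each mm of narrowing at the grip place narrows them by about 2.1 mm.
- tongs_left: Left arm of the tongs (+y side) with its jaw; origin at its hinge.
- tongs_right: Right arm of the tongs (-y side) with its jaw; origin at its hinge.
- mug: White ceramic mug, 82 mm wide, 95 mm high, with wooden skewers standing to 215 mm; leave it. Origin: centre of its underside.
- canister: Stainless canister with dark twist cap, 104 mm wide, 184 mm high; leave it. Origin: centre of its underside.
Things that resemble listed ones, but are neither listed nor needed, are in the scene too. Leave any purple or turquoise look-alike of the muffin_b alone.

How it is judged:
By the outcome, as a careful person would: the job done as asked, in the order asked, and still so for the second after the job is handed in, while the arm keeps its last pose, push and grip.
It also fails if it takes over 64 s, if anything falls off the work surface, if the arm or the gripper's body presses on something with over 40 N, if the wrist force passes 120 N, or if a joint passes its speed limit or range.

## Robot

A 6-joint arm with a two-finger parallel gripper is mounted at the origin on the work surface. World frame = base frame: x ahead of the robot, y to its left, z up, the work surface at z = 0. Lengths are in m, angles in rad, forces in N, time in s.
With the tool pointing down it reaches from about 0.35 to 0.775 m from the base axis. Payload 5.5 kg.
Tool frame: the origin (TCP) lies midway between the tips of the shut fingers; the grasp point (between the pads) lies 19 mm behind it; z points along the fingers, y is the line along which they close (so a half turn about z gives the same grasp; the last joint's range is limited). The gripper opens to 85 mm and grips with 20 to 120 N. Pads are 22 mm wide; open, the fingers measure 114 mm over their backs; the gripper's body (76 mm by 85 mm) begins 54 mm behind the grasp point. The pads swing forward as they close: fully open they stand 13 mm farther back than shut.
Start: joints at [1.059, 0.313, 0.046, 1.304, 0, 1.431], TCP at [0.209, 0.536, 0.211] pointing down, gripper open.
Joint ranges: [-2.76, 2.76], [-0.86, 1.69], [-1.03, 1.26], [-2.2, 2.34], [-1.47, 1.5], [-3.14, 3.14]. Speed limits (rad/s): [2.57, 2.57, 3.14, 3.14, 3.14, 3.14].

## Interface

Orientations are given as a unit quaternion [w, x, y, z].
In Python, from workcell import env gives the robot as it stands. The module is installed in compiled form; this text tells all that it offers.
- The arm moves only by the tool servo_tool, never from a script. Its argument "increments" is a list of rows, each an object of numbers: "grip": the closure, from 0 (fully open) to 1 (shut); "x", "y", "z": the shift along the tool's x, y, z in mm; "roll": the turn about the tool's z in degrees. In form: [{"grip": .., "x": .., "y": .., "z": .., "roll": ..}, ...]. A call has 1 to 5 rows; each row shifts and turns the commanded pose from where the row before left it, along the tool's axes as they then stand; what a row does not reach is not made up. A row lasts 1/12 s, in which the tool goes at most 41.7 mm and 7.16 degrees, less where a joint would pass 70% of its speed; a pose out of reach is approached as far as the arm can. A call is refused whole if a number of a shift passes 41.7 or a number of a turn 7.16, either way. A call with a gripper value outside its range is refused whole. The fingers move at their own pace and stop on an object; "grip_force" is the grip in N (left out, the last holds). Time passes only in rows, so rows that do not move let the fingers close. It gives the time, the measured TCP pose, the force, the opening and the grip force at its end, in the units of the state.
- env.get_state(): the state, without advancing time (a new reading comes with each control period).
- env.read_camera(name): name is "side" or "top" or "wrist"; returns the picture (420x560x3 uint8, red, green, blue); there is no depth.
- env.get_calibration(name): a dict with "vertical_fov" (degrees; the focal length in pixels is half the picture's height over the tangent of half this angle, whatever the lens; pixels are square), "cx", "cy" (the principal point, pixels), "k1" (the pictures are not rectified: a ray, as slopes to the right and down, at radius r is drawn at 1 + k1 r^2 times it, then the intrinsics apply), "rvec" (rotation vector, rad) and "tvec" (3), from world to camera coordinates, as OpenCV has them; the wrist camera has in their place "tool_from_camera" (4x4, takes a point from camera to tool coordinates, whose origin is the TCP and whose axes are the flange's). Camera axes: x right, y down, z forward; pixel columns grow to the right and rows downward; lengths in m; the calibration is good to about 2 mm. A picture is of the moment at which its call begins: read the wrist's pose just before it. get_calibration takes no time and is no camera call.
- env.hand_in(): hands the job in; it is judged then, once.
The state is a dict: "clock": time; "joint_pos": joint angles; "qvel": joint speeds; "tau": joint torques, N m; "tcp_pos": TCP position; "orientation": TCP orientation; "wrist_force": force on the tool from outside, world axes, zero at the start; "ft_torque": the same for the moment, N m; "finger_gap": finger opening in m; "grip_force": force on a finger pad.
Only numpy, scipy, OpenCV 4.12 (cv2) and the standard library are available. Lean on these libraries where they do the work, as an engineer would, in place of code of your own. Each camera call takes 0.05 s, during which the arm holds its last target. There are 200 camera calls.

## Working session

There is one attempt and no reset: what is moved stays moved. The work goes in short steps, Python scripts to look and compute and a tool call to move; the robot and the scene stay as the last step left them, time stands still between calls to the robot, and variables do not carry over. Pictures are saved under pics/ and viewed, at most 10 in all, crops included, and the job is handed in when it is done.

Besides the shell and the picture viewer there is one more tool, called after ">>>" as a command line: name --argument value ..., lists and objects as JSON in quotes. servo_tool: Moves the arm, as the interface text tells. Its arguments: {"type":"object","properties":{"increments":{"type":"array"},"grip_force":{"type":"number"}},"required":["increments"]}

```bash
mkdir -p pics
cat > h.py <<'E'
import numpy as np, cv2
from workcell import env
from scipy.spatial.transform import Rotation as R
def save(cam,name):
    im=env.read_camera(cam); cv2.imwrite(f'pics/{name}.png',im[:,:,::-1]); return im
def cal(cam,s=None):
    c=env.get_calibration(cam); f=210/np.tan(np.radians(c['vertical_fov'])/2)
    if 'rvec' in c:
        Rm=R.from_rotvec(np.ravel(c['rvec'])).as_matrix(); t=np.ravel(c['tvec'])
    else:
        T=np.array(c['tool_from_camera']); W=np.eye(4); W[:3,:3]=R.from_quat(np.roll(s['orientation'],-1)).as_matrix(); W[:3,3]=s['tcp_pos']
        C=np.linalg.inv(W@T); Rm=C[:3,:3]; t=C[:3,3]
    return f,c['cx'],c['cy'],c['k1'],Rm,t
def ray(cam,u,v,s=None):
    f,cx,cy,k,Rm,t=cal(cam,s); x=np.array([(u-cx)/f,(v-cy)/f]); y=x.copy()
    for _ in range(30): y=x/(1+k*(y@y))
    d=Rm.T@np.r_[y,1]; return -Rm.T@t,d
def at_z(cam,u,v,z,s=None):
    o,d=ray(cam,u,v,s); return o+d*(z-o[2])/d[2]
def proj(cam,p,s=None):
    f,cx,cy,k,Rm,t=cal(cam,s); q=Rm@np.array(p)+t; y=q[:2]/q[2]; y=y*(1+k*(y@y)); return np.array([cx,cy])+f*y
E
python3 - <<'E'
from h import *
for c in('side','top','wrist'):
    print(c,env.get_calibration(c))
save('side','s0');save('top','t0'); s=env.get_state(); print(s)
E
```

```text
side {'vertical_fov': 57.190374664772804, 'cx': 282.05627292447446, 'cy': 205.65865832410492, 'k1': -0.07306745565348167, 'rvec': array([ 2.14771561, -0.66341909,  0.3275096 ]), 'tvec': array([-0.46922109,  0.26354229,  0.90181162])}
top {'vertical_fov': 44.741296184933034, 'cx': 283.03008724197235, 'cy': 209.21275204854217, 'k1': -0.1593095049415673, 'rvec': array([ 2.17076057, -2.20792946,  0.04308573]), 'tvec': array([0.00459593, 0.57100246, 1.87746158])}
wrist {'vertical_fov': 71.91102745373693, 'cx': 281.9076750596164, 'cy': 203.66643073344642, 'k1': -0.030543439143276164, 'tool_from_camera': array([[ 4.45872579e-04, -9.53995967e-01, -2.99819106e-01,
         7.74567989e-02],
       [ 9.99999741e-01,  5.94874399e-04, -4.05695673e-04,
         3.19449210e-04],
       [ 5.65386746e-04, -2.99818848e-01,  9.53995985e-01,
        -1.63143215e-01],
       [ 0.00000000e+00,  0.00000000e+00,  0.00000000e+00,
         1.00000000e+00]])}
{'clock': 0.1, 'joint_pos': array([1.05940162e+00, 3.13928148e-01, 4.51174011e-02, 1.30359193e+00,
       1.67327389e-05, 1.43117920e+00]), 'qvel': array([-2.92951041e-04, -6.17874862e-04,  2.99792702e-03,  2.26347312e-03,
       -9.83321447e-05,  3.41210979e-04]), 'tau': array([ 1.94999018e-03, -4.81725955e+01,  2.99244225e+01,  1.27961478e-02,
       -1.87823143e-04, -1.68112841e-06]), 'tcp_pos': array([0.20866202, 0.53529824, 0.21040659]), 'orientation': array([-2.64773237e-04,  1.84820033e-01,  9.82772054e-01, -7.58325027e-04]), 'wrist_force': array([ 0.62943968, -0.11868154, -0.32430152]), 'ft_torque': array([ 0.0181724 , -0.02446264, -0.0027318 ]), 'grip_force': 0.0, 'finger_gap': 0.08540414628613689}
```

View pics/t0.png

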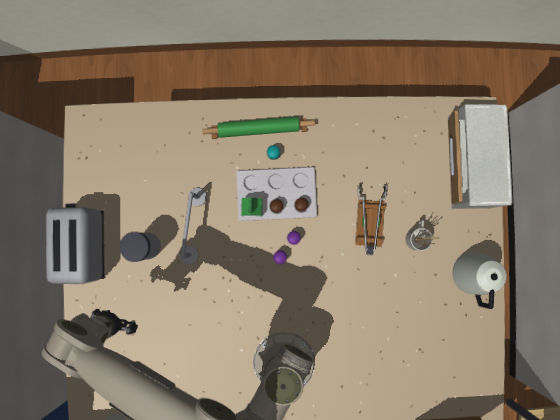

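View pics/s0.png

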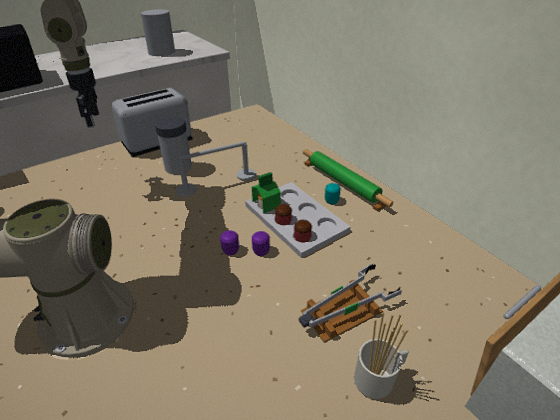

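The top view shows the cover at about (252,206) on the tray's left cup of the near row, with the dark muffins at (277,206) and (302,205). The rail runs (197,193)-(188,256) and the tongs have their pivot at (370,250) and jaws at about (372,188). I'll enlarge it to pick points.

Run:
```python
import cv2
im=cv2.imread('pics/t0.png')[155:275,175:395]
cv2.imwrite('pics/t0c.png',cv2.resize(im,None,fx=3.6,fy=3.6,interpolation=cv2.INTER_CUBIC))
im=cv2.imread('pics/s0.png')[120:345,170:430]
```

```text
(no output)
```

View pics/t0c.png

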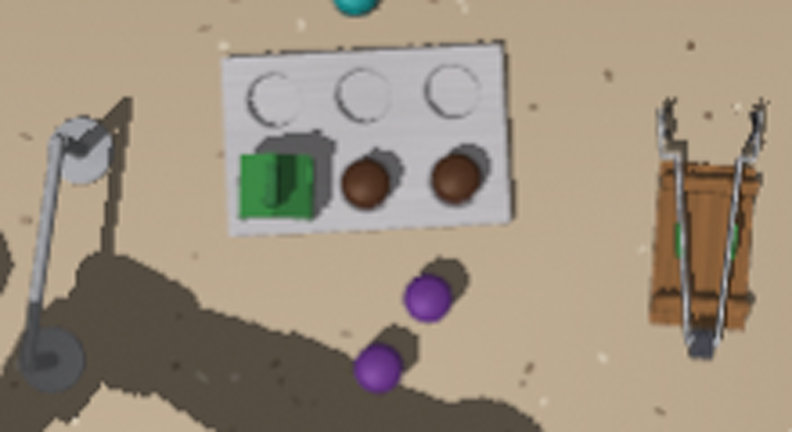

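The crop shows the tray corners at (222,57), (502,43), (512,218) and (231,235), and the cover fin top around (279,185). The bar ends are (57,138) and (30,365). The tongs pivot is at (702,345), with jaw tips at (670,103) and (762,105) and pads at (681,240) and (734,240).

Run:
```python
from h import *
np.set_printoptions(precision=4,suppress=True)
def P(u,v,z): return at_z('top',(u+.5)/3.6-.5+175,(v+.5)/3.6-.5+155,z)
c=np.array([P(*p,.02) for p in((222,57),(502,43),(512,218),(231,235))]); print('tray',c.mean(0),[np.linalg.norm(c[i]-c[i-1]) for i in range(4)])
ty=(c[0]+c[3]-c[1]-c[2]);ty/=np.linalg.norm(ty); tx=np.array([ty[1],-ty[0],0]); yaw=np.arctan2(tx[1],tx[0]); print('tray yaw',np.degrees(yaw))
m=c.mean(0)
for k in(92,0,-92): print('cup',m-.046*tx+k/1000*ty)
for p in((365,183),(456,178)): print('muf',P(*p,.06))
a=P(57,138,.135);b=P(30,365,.135);print('bar',a,b,(a+b)/2,np.linalg.norm(a-b),np.degrees(np.arctan2(*(a-b)[[1,0]])))
g=[P(*p,.078) for p in((240,155),(312,152),(314,217),(240,219))];print('cover eaves',g,np.mean(g,0))
print('fin',P(279,185,.132))
pv=P(702,345,.045);j=(P(670,103,.046)+P(762,105,.046))/2;print('tongs',pv,j,np.linalg.norm(pv-j),np.degrees(np.arctan2(*(j-pv)[[1,0]])),'pads',P(681,240,.046),P(734,240,.046))
r=np.array([P(*p,.03) for p in((658,170),(760,180),(748,328),(650,322))]);print('rest',r,r.mean(0))
s=env.get_state();print(R.from_quat(np.roll(s['orientation'],-1)).as_matrix())
```

```text
tray [0.6315 0.0182 0.02  ] [np.float64(0.1844897349646212), np.float64(0.2898598276421168), np.float64(0.18107543280822183), np.float64(0.2893126286512015)]
tray yaw 2.14894119639303
cup [0.5821 0.1084 0.02  ]
cup [0.5855 0.0164 0.02  ]
cup [ 0.589  -0.0755  0.02  ]
muf [0.5827 0.0195 0.06  ]
muf [ 0.5861 -0.0721  0.06  ]
bar [0.6274 0.317  0.135 ] [0.4072 0.3455 0.135 ] [0.5173 0.3312 0.135 ] 0.2220230452582797 -7.38367187016228
cover eaves [array([0.6118, 0.1435, 0.078 ]), array([0.6135, 0.0714, 0.078 ]), array([0.5486, 0.0704, 0.078 ]), array([0.5478, 0.1443, 0.078 ])] [0.5804 0.1074 0.078 ]
fin [0.5779 0.101  0.132 ]
tongs [ 0.4133 -0.3188  0.045 ] [ 0.658  -0.3391  0.046 ] 0.24549371597765293 -4.746991869876704 pads [ 0.5201 -0.2996  0.046 ] [ 0.5191 -0.3537  0.046 ]
rest [[ 0.5926 -0.28    0.03  ]
 [ 0.5806 -0.3851  0.03  ]
 [ 0.4292 -0.3689  0.03  ]
 [ 0.4374 -0.2682  0.03  ]] [ 0.5099 -0.3255  0.03  ]
[[-0.9317  0.3633 -0.0008]
 [ 0.3633  0.9317 -0.0014]
 [ 0.0002 -0.0016 -1.    ]]
```

```bash
cat >> h.py <<'E'
def go(tgt,yaw=None):
    "tool-axis shift (mm) to a world target; roll (deg) to bring tool y to yaw"
    s=env.get_state(); M=R.from_quat(np.roll(s['orientation'],-1)).as_matrix(); y0=np.degrees(np.arctan2(M[1,1],M[0,1]))
    roll=0 if yaw is None else -(yaw-y0)
    M2=M@R.from_euler('z',roll,degrees=True).as_matrix()
    d=(np.array(tgt)-s['tcp_pos'])*1000
    print('yaw',round(y0,2),'roll',round(roll,2),'shift after roll',(M2.T@d).round(1),'now',s['tcp_pos'].round(4),'gap',round(s['finger_gap'],4),'tiltz',M[:,2].round(4),'F',s['wrist_force'].round(1),'t',s['clock'])
E
python3 - <<'E'
from h import *
print('canister',at_z('top',135,245,.184))
go([.580,.106,.26],91.5)
E
```

```text
canister [0.44826784 0.50213011 0.184     ]
yaw 68.7 roll -22.8 shift after roll [-359.9 -438.9  -49.3] now [0.2087 0.5353 0.2104] gap 0.0854 tiltz [-8.0e-04 -1.4e-03 -1.0e+00] F [ 0.6 -0.1 -0.3] t 0.1
```

>>> servo_tool --increments '[{"grip":0,"z":-12,"roll":-5.7},{"z":-12,"roll":-5.7,"grip":0},{"z":-12,"roll":-5.7,"grip":0},{"z":-13,"roll":-5.7,"grip":0},{"y":-30,"x":-12,"grip":0}]' --grip_force 40

```text
invalid input at $.increments[0]: expected keys grip, x, y, z, roll
```

>>> servo_tool --increments '[{"grip":0,"y":-32,"x":-20},{"grip":0,"y":-32,"x":-24},{"grip":0,"y":-32,"x":-24},{"grip":0,"y":-32,"x":-24},{"grip":0,"y":-32,"x":-24}]'

```text
invalid input at $.increments[0]: expected keys grip, x, y, z, roll
```

>>> servo_tool --increments '[{"grip":0,"y":-32,"x":-30},{"grip":0,"y":-32,"x":-30},{"grip":0,"y":-32,"x":-30},{"grip":0,"y":-32,"x":-30},{"grip":0,"y":-32,"x":-30}]'

```text
invalid input at $.increments[0]: expected keys grip, x, y, z, roll
```

>>> servo_tool --increments '[{"grip":0,"y":-32,"x":-30},{"grip":0,"y":-30,"x":-30},{"grip":0,"y":-26,"x":-22},{"grip":0},{"grip":0}]'

```text
invalid input at $.increments[0]: expected keys grip, x, y, z, roll
```

Run:
```python
from h import *
go([.580,.106,.26],91.5)
s=env.get_state();im=save('wrist','w1')
for p in([.58,.106,.132],[.58,.106,.1]): print(proj('wrist',p,s))
```

```text
yaw 68.7 roll -22.8 shift after roll [-359.9 -438.9  -49.3] now [0.2087 0.5353 0.2104] gap 0.0854 tiltz [-8.0e-04 -1.4e-03 -1.0e+00] F [ 0.6 -0.1 -0.3] t 0.1
[102.64794364 527.93667374]
[113.66692852 502.00398954]
```

View pics/w1.png

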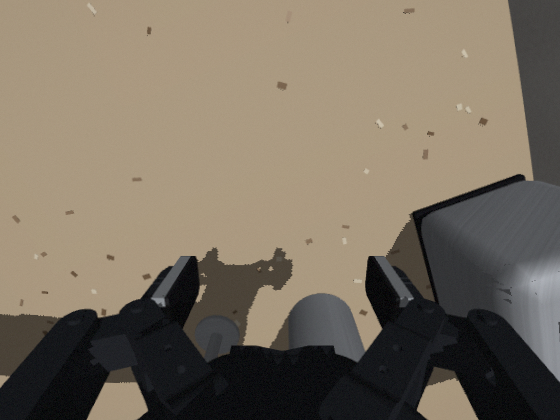

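The calls were refused because every row needs all five keys, so this picture only shows the start pose, with the fingers at (180,280) and (385,280). I'll resend the moves.

>>> servo_tool --increments '[{"grip":0,"x":0,"y":0,"z":-12,"roll":-5.7},{"grip":0,"x":0,"y":0,"z":-12,"roll":-5.7},{"grip":0,"x":0,"y":0,"z":-12,"roll":-5.7},{"grip":0,"x":0,"y":0,"z":-13,"roll":-5.7},{"grip":0,"x":-12,"y":-30,"z":0,"roll":0}]' --grip_force 40

```text
clock: 0.57
tcp_pos: [0.2213, 0.51, 0.2617]
orientation: [0.001, -0.017, 1.0, 0.002]
wrist_force: [1.3, -0.0, -0.7]
finger_gap: 0.0852
grip_force: 0.0
```

>>> servo_tool --increments '[{"grip":0,"x":-20,"y":-32,"z":0,"roll":0},{"grip":0,"x":-24,"y":-32,"z":0,"roll":0},{"grip":0,"x":-24,"y":-32,"z":0,"roll":0},{"grip":0,"x":-24,"y":-32,"z":0,"roll":0},{"grip":0,"x":-24,"y":-32,"z":0,"roll":0}]'

```text
clock: 0.98
tcp_pos: [0.3423, 0.3475, 0.2601]
orientation: [-0.0, -0.013, 1.0, -0.0]
wrist_force: [0.6, 0.4, -0.5]
finger_gap: 0.0851
grip_force: 0.0
```

>>> servo_tool --increments '[{"grip":0,"x":-28,"y":-30,"z":0,"roll":0},{"grip":0,"x":-28,"y":-30,"z":0,"roll":0},{"grip":0,"x":-28,"y":-30,"z":0,"roll":0},{"grip":0,"x":-28,"y":-30,"z":0,"roll":0},{"grip":0,"x":-28,"y":-30,"z":0,"roll":0}]'

```text
clock: 1.4
tcp_pos: [0.4866, 0.2011, 0.2601]
orientation: [-0.0, -0.013, 1.0, 0.0]
wrist_force: [-0.4, 0.8, 0.5]
finger_gap: 0.0853
grip_force: 0.0
```

>>> servo_tool --increments '[{"grip":0,"x":-30,"y":-32,"z":0,"roll":0},{"grip":0,"x":-30,"y":-32,"z":0,"roll":0},{"grip":0,"x":-22,"y":-30,"z":0,"roll":0},{"grip":0,"x":0,"y":0,"z":0,"roll":0},{"grip":0,"x":0,"y":0,"z":0,"roll":0}]'

```text
clock: 1.82
tcp_pos: [0.5678, 0.1123, 0.259]
orientation: [-0.001, -0.011, 1.0, 0.0]
wrist_force: [-0.1, 0.6, 0.5]
finger_gap: 0.0856
grip_force: 0.0
```

Run:
```python
from h import *
go([.580,.106,.26],91.5)
s=env.get_state();im=save('wrist','w2')
for p in([.58,.106,.132],[.58,.106,.1]): print(proj('wrist',p,s))
```

```text
yaw 91.28 roll -0.22 shift after roll [-12.1  -6.6  -1. ] now [0.5678 0.1123 0.259 ] gap 0.0856 tiltz [-1.8e-03  1.0e-04 -1.0e+00] F [-0.1  0.6  0.5] t 1.8167
[275.17382143 202.27110131]
[275.78917229 194.14083373]
```

View pics/w2.png

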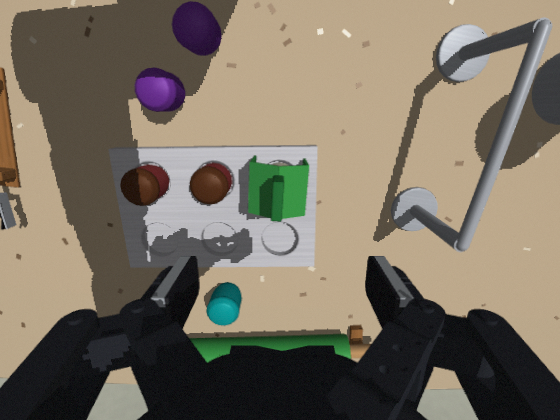

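The wrist view now shows the fin's top from (279,178) to (277,219), the bar from (543,25) to (462,244), and the tray corners.

Run:
```python
from h import *
np.set_printoptions(precision=4,suppress=True)
s=env.get_state()
a,b=[at_z('wrist',*p,.132,s) for p in((279.5,178),(277.5,219))]; print('fin',a,b,(a+b)/2,np.linalg.norm(a-b),np.degrees(np.arctan2(*(b-a)[[1,0]])))
a,b=[at_z('wrist',*p,.131,s) for p in((543,25),(462,244))]; print('bar',a,b,(a+b)/2,np.linalg.norm(a-b),np.degrees(np.arctan2(*(b-a)[[1,0]])))
c=[at_z('wrist',*p,.02,s) for p in((110,149),(317,146),(315,267),(130,267))]; print('tray',np.mean(c,0),c)
g=[at_z('wrist',*p,.078,s) for p in((250,157),(308,164),(305,216),(249,218))];print('eaves',g,np.mean(g,0))
m=(a+b)/2
go([.580,.106,.1],91)
```

```text
fin [0.5531 0.1113 0.132 ] [0.5979 0.1101 0.132 ] [0.5755 0.1107 0.132 ] 0.04476699991404378 -1.461367258006659
bar [0.4037 0.3492 0.131 ] [0.6232 0.317  0.131 ] [0.5134 0.3331 0.131 ] 0.2218378062716219 -8.34023362113817
tray [0.6294 0.0208 0.02  ] [array([ 0.5417, -0.1258,  0.02  ]), array([0.5313, 0.1615, 0.02  ]), array([0.7182, 0.1697, 0.02  ]), array([ 0.7263, -0.1221,  0.02  ])]
eaves [array([0.5403, 0.0755, 0.078 ]), array([0.5469, 0.1449, 0.078 ]), array([0.613 , 0.1445, 0.078 ]), array([0.6175, 0.0736, 0.078 ])] [0.5794 0.1096 0.078 ]
yaw 91.39 roll 0.39 shift after roll [-13.3  -7.8 159.4] now [0.5668 0.1135 0.2594] gap 0.0854 tiltz [-0.0018  0.0003 -1.    ] F [-0.4  0.8 -0. ] t 1.8667
```

>>> servo_tool --increments '[{"grip":0,"x":-6,"y":-2,"z":30,"roll":1},{"grip":0,"x":-5,"y":-2,"z":35,"roll":0},{"grip":0.3,"x":0,"y":0,"z":40,"roll":0},{"grip":0.5,"x":0,"y":0,"z":34,"roll":0},{"grip":0.5,"x":0,"y":0,"z":20,"roll":0}]'

```text
clock: 2.28
tcp_pos: [0.5744, 0.112, 0.0974]
orientation: [-0.003, -0.006, 1.0, 0.0]
wrist_force: [-1.8, -0.1, -0.8]
finger_gap: 0.0517
grip_force: 0.0
```

>>> servo_tool --increments '[{"grip":0.5,"x":0,"y":0,"z":0,"roll":0},{"grip":1,"x":0,"y":0,"z":0,"roll":0},{"grip":1,"x":0,"y":0,"z":0,"roll":0},{"grip":1,"x":0,"y":0,"z":0,"roll":0},{"grip":1,"x":0,"y":0,"z":0,"roll":0}]'

```text
clock: 2.7
tcp_pos: [0.5795, 0.1107, 0.1035]
orientation: [0.002, -0.005, 1.0, 0.0]
wrist_force: [0.4, -0.9, 2.8]
finger_gap: 0.0104
grip_force: 43.2
```

>>> servo_tool --increments '[{"grip":1,"x":0,"y":0,"z":0,"roll":0},{"grip":1,"x":0,"y":0,"z":0,"roll":0},{"grip":1,"x":0,"y":0,"z":-4,"roll":0},{"grip":1,"x":0,"y":0,"z":-8,"roll":0},{"grip":1,"x":0,"y":0,"z":0,"roll":0}]'

```text
clock: 3.12
tcp_pos: [0.5788, 0.1104, 0.1148]
orientation: [0.001, -0.004, 1.0, 0.0]
wrist_force: [-0.1, 0.2, 0.0]
finger_gap: 0.0105
grip_force: 42.8
```

Run:
```python
from h import *
go([.515,.332,.26],81.7)
```

```text
yaw 90.49 roll 8.79 shift after roll [  94.9  210.1 -145.2] now [0.5788 0.1104 0.1148] gap 0.0105 tiltz [ 1.8e-03  4.0e-04 -1.0e+00] F [-0.1  0.2  0. ] t 3.1167
```

>>> servo_tool --increments '[{"grip":1,"x":0,"y":0,"z":-25,"roll":0},{"grip":1,"x":0,"y":0,"z":-30,"roll":0},{"grip":1,"x":0,"y":0,"z":-30,"roll":0},{"grip":1,"x":0,"y":0,"z":-30,"roll":0},{"grip":1,"x":0,"y":0,"z":-30,"roll":0}]'

```text
clock: 3.53
tcp_pos: [0.5777, 0.1104, 0.2596]
orientation: [-0.0, -0.004, 1.0, 0.0]
wrist_force: [1.8, -0.0, -1.2]
finger_gap: 0.0105
grip_force: 42.7
```

>>> servo_tool --increments '[{"grip":1,"x":0,"y":0,"z":0,"roll":4.2},{"grip":1,"x":0,"y":0,"z":0,"roll":4.3},{"grip":1,"x":10,"y":20,"z":0,"roll":0},{"grip":1,"x":14,"y":30,"z":0,"roll":0},{"grip":1,"x":14,"y":30,"z":0,"roll":0}]'

```text
clock: 3.95
tcp_pos: [0.5515, 0.1949, 0.2581]
orientation: [-0.0, 0.071, 0.997, 0.0]
wrist_force: [-0.1, 1.2, -0.9]
finger_gap: 0.0105
grip_force: 42.7
```

>>> servo_tool --increments '[{"grip":1,"x":14,"y":30,"z":0,"roll":0},{"grip":1,"x":14,"y":30,"z":0,"roll":0},{"grip":1,"x":14,"y":30,"z":0,"roll":0},{"grip":1,"x":14,"y":25,"z":0,"roll":0},{"grip":1,"x":0,"y":13,"z":0,"roll":0}]'

```text
clock: 4.37
tcp_pos: [0.5114, 0.3326, 0.2584]
orientation: [-0.001, 0.068, 0.998, 0.0]
wrist_force: [0.0, -0.5, -1.5]
finger_gap: 0.0108
grip_force: 42.7
```

>>> servo_tool --increments '[{"grip":1,"x":0,"y":0,"z":0,"roll":0},{"grip":1,"x":0,"y":0,"z":0,"roll":0},{"grip":1,"x":0,"y":0,"z":0,"roll":0}]'

```text
clock: 4.62
tcp_pos: [0.514, 0.3288, 0.258]
orientation: [-0.0, 0.07, 0.998, -0.0]
wrist_force: [-0.9, -0.3, -0.8]
finger_gap: 0.0104
grip_force: 42.7
```

Run:
```python
from h import *
go([.515,.332,.146],82)
s=env.get_state();w=save('wrist','w3'); t=save('top','t3')
z=cv2.resize(t[165:285,140:310],(560,395),interpolation=cv2.INTER_CUBIC)
cv2.imwrite('pics/c3.png',np.hstack([cv2.resize(w[:,:,::-1],(440,330)),cv2.resize(z[:,:,::-1],(360,330))]))
```

```text
yaw 81.98 roll -0.02 shift after roll [ -0.6   3.4 112. ] now [0.514  0.3288 0.258 ] gap 0.0104 tiltz [-4.e-04 -5.e-04 -1.e+00] F [-0.9 -0.3 -0.8] t 4.6167
```

View pics/c3.png

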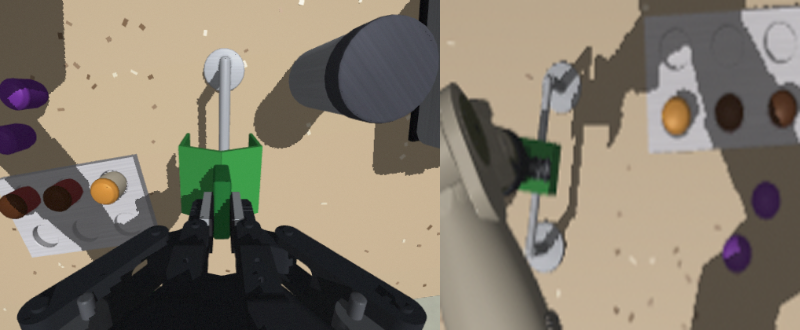

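The golden muffin is now uncovered at (108,188). The bar, at (224,60)-(223,150), is in line with the cover's ridge and fin (223,165-235), so I'll lower.

>>> servo_tool --increments '[{"grip":1,"x":0,"y":2,"z":20,"roll":0},{"grip":1,"x":0,"y":0,"z":28,"roll":0},{"grip":1,"x":0,"y":0,"z":28,"roll":0},{"grip":1,"x":0,"y":0,"z":20,"roll":0},{"grip":1,"x":0,"y":0,"z":5,"roll":0}]'

```text
clock: 5.13
tcp_pos: [0.5125, 0.3291, 0.1533]
orientation: [-0.003, 0.071, 0.997, -0.002]
wrist_force: [0.0, 0.1, -1.5]
finger_gap: 0.0105
grip_force: 42.7
```

>>> servo_tool --increments '[{"grip":1,"x":0,"y":0,"z":2,"roll":0},{"grip":1,"x":0,"y":0,"z":2,"roll":0},{"grip":1,"x":0,"y":0,"z":0,"roll":0}]'

```text
clock: 5.38
tcp_pos: [0.5153, 0.3314, 0.1546]
orientation: [0.001, 0.07, 0.998, 0.001]
wrist_force: [-0.8, 0.0, -1.0]
finger_gap: 0.0104
grip_force: 42.7
```

>>> servo_tool --increments '[{"grip":1,"x":0,"y":0,"z":2,"roll":0},{"grip":1,"x":0,"y":0,"z":2,"roll":0},{"grip":1,"x":0,"y":0,"z":0,"roll":0}]'

```text
clock: 5.63
tcp_pos: [0.5145, 0.3316, 0.1497]
orientation: [0.0, 0.07, 0.998, 0.0]
wrist_force: [0.3, 0.3, -0.8]
finger_gap: 0.0102
grip_force: 42.7
```

>>> servo_tool --increments '[{"grip":1,"x":0,"y":0,"z":2,"roll":0},{"grip":1,"x":0,"y":0,"z":0,"roll":0},{"grip":1,"x":0,"y":0,"z":0,"roll":0}]'

```text
clock: 5.88
tcp_pos: [0.5145, 0.3316, 0.1475]
orientation: [0.0, 0.07, 0.998, 0.0]
wrist_force: [0.9, 0.9, 0.3]
finger_gap: 0.0107
grip_force: 42.9
```

>>> servo_tool --increments '[{"grip":1,"x":0,"y":0,"z":2,"roll":0},{"grip":1,"x":0,"y":0,"z":0,"roll":0},{"grip":1,"x":0,"y":0,"z":0,"roll":0}]'

```text
clock: 6.13
tcp_pos: [0.515, 0.3322, 0.147]
orientation: [0.001, 0.07, 0.998, 0.001]
wrist_force: [-0.7, 0.6, 6.6]
finger_gap: 0.0107
grip_force: 43.7
```

Contact came at TCP z≈0.147, as expected. I'll release gently and rise.

>>> servo_tool --increments '[{"grip":1,"x":0,"y":0,"z":-1,"roll":0},{"grip":0.75,"x":0,"y":0,"z":0,"roll":0},{"grip":0.5,"x":0,"y":0,"z":0,"roll":0},{"grip":0.4,"x":0,"y":0,"z":0,"roll":0},{"grip":0.4,"x":0,"y":0,"z":0,"roll":0}]'

```text
clock: 6.55
tcp_pos: [0.5141, 0.3312, 0.1458]
orientation: [-0.0, 0.07, 0.998, -0.0]
wrist_force: [-0.3, -0.0, -0.2]
finger_gap: 0.0512
grip_force: 0.0
```

>>> servo_tool --increments '[{"grip":0.4,"x":0,"y":0,"z":-10,"roll":0},{"grip":0.4,"x":0,"y":0,"z":-25,"roll":0},{"grip":0.4,"x":0,"y":0,"z":-35,"roll":0},{"grip":0,"x":0,"y":0,"z":-35,"roll":0},{"grip":0,"x":0,"y":0,"z":-15,"roll":0}]'

```text
clock: 6.97
tcp_pos: [0.5154, 0.3319, 0.2719]
orientation: [0.003, 0.07, 0.998, 0.002]
wrist_force: [0.2, 0.4, 1.0]
finger_gap: 0.0736
grip_force: 0.0
```

Run:
```python
from h import *
go([.515,-.325,.26],85.3)
s=env.get_state();w=save('wrist','w4');t=save('side','s4')
cv2.imwrite('pics/c4.png',np.hstack([cv2.resize(w[:,:,::-1],(440,330)),cv2.resize(t[100:270,130:315,::-1],(360,330))]))
```

```text
yaw 82.0 roll -3.3 shift after roll [ -53.4 -654.8   10.1] now [0.5154 0.3319 0.2719] gap 0.0736 tiltz [ 0.0058  0.0028 -1.    ] F [0.2 0.4 1. ] t 6.9667
```

View pics/c4.png

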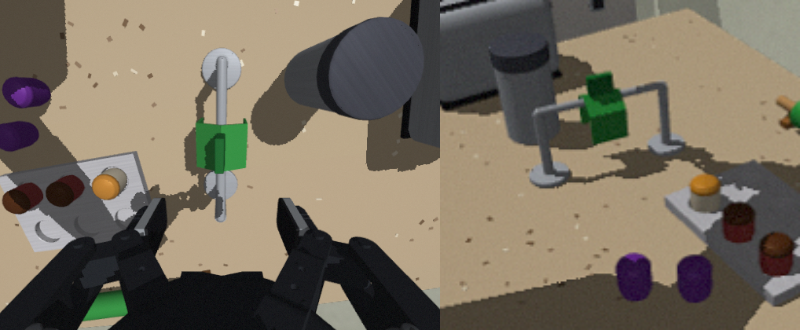

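The wrist view shows the cover hanging astride the bar at (222,145), upright, and the side crop confirms it at (603,110). Next I go to the tongs.

>>> servo_tool --increments '[{"grip":0,"x":0,"y":-15,"z":0,"roll":-3.3},{"grip":0,"x":-3,"y":-30,"z":1,"roll":0},{"grip":0,"x":-3,"y":-36,"z":1,"roll":0},{"grip":0,"x":-3,"y":-36,"z":1,"roll":0},{"grip":0,"x":-3,"y":-36,"z":1,"roll":0}]'

```text
clock: 7.48
tcp_pos: [0.5119, 0.1767, 0.2612]
orientation: [-0.001, 0.04, 0.999, -0.0]
wrist_force: [0.9, -1.0, 0.5]
finger_gap: 0.0855
grip_force: 0.0
```

>>> servo_tool --increments '[{"grip":0,"x":-3,"y":-36,"z":1,"roll":0},{"grip":0,"x":-3,"y":-36,"z":1,"roll":0},{"grip":0,"x":-3,"y":-36,"z":1,"roll":0},{"grip":0,"x":-3,"y":-36,"z":1,"roll":0},{"grip":0,"x":-3,"y":-36,"z":1,"roll":0}]'

```text
clock: 7.9
tcp_pos: [0.5121, -0.0042, 0.2565]
orientation: [-0.001, 0.041, 0.999, 0.0]
wrist_force: [0.7, 0.4, 0.2]
finger_gap: 0.0854
grip_force: 0.0
```

>>> servo_tool --increments '[{"grip":0,"x":-3,"y":-36,"z":1,"roll":0},{"grip":0,"x":-3,"y":-36,"z":0,"roll":0},{"grip":0,"x":-3,"y":-36,"z":0,"roll":0},{"grip":0,"x":-3,"y":-36,"z":0,"roll":0},{"grip":0,"x":-3,"y":-36,"z":0,"roll":0}]'

```text
clock: 8.32
tcp_pos: [0.5124, -0.1848, 0.2555]
orientation: [-0.001, 0.041, 0.999, 0.0]
wrist_force: [1.1, 0.1, 0.4]
finger_gap: 0.0853
grip_force: 0.0
```

>>> servo_tool --increments '[{"grip":0,"x":-3,"y":-36,"z":0,"roll":0},{"grip":0,"x":-3,"y":-36,"z":0,"roll":0},{"grip":0,"x":-3,"y":-25,"z":0,"roll":0},{"grip":0,"x":0,"y":-9,"z":0,"roll":0},{"grip":0,"x":0,"y":0,"z":0,"roll":0}]'

```text
clock: 8.73
tcp_pos: [0.5127, -0.2915, 0.2547]
orientation: [-0.001, 0.043, 0.999, 0.001]
wrist_force: [-0.0, 0.8, -0.2]
finger_gap: 0.0856
grip_force: 0.0
```

>>> servo_tool --increments '[{"grip":0,"x":0,"y":0,"z":0,"roll":0},{"grip":0,"x":0,"y":0,"z":0,"roll":0}]'

```text
clock: 8.9
tcp_pos: [0.5133, -0.2881, 0.256]
orientation: [-0.0, 0.041, 0.999, 0.001]
wrist_force: [0.5, -0.1, -0.1]
finger_gap: 0.0853
grip_force: 0.0
```

Run:
```python
from h import *
import json
go([.515,-.325,.26],85.3)
s=env.get_state();w=save('wrist','w5');json.dump({k:np.array(s[k]).tolist() for k in('tcp_pos','orientation')},open('s5.json','w'))
for p in([.52,-.327,.038],[.64,-.336,.038]): print(proj('wrist',p,s))
```

```text
yaw 85.36 roll 0.06 shift after roll [ -4.7 -36.6  -4. ] now [ 0.5133 -0.2881  0.256 ] gap 0.0853 tiltz [-6.0e-04  1.1e-03 -1.0e+00] F [ 0.5 -0.1 -0.1] t 8.9
[253.05357034 180.70453741]
[255.98523422 260.64030154]
```

View pics/w5.png

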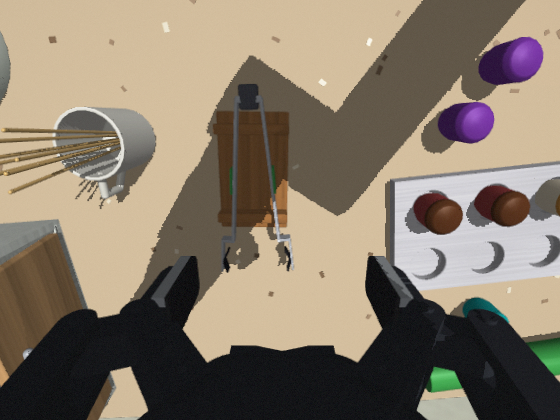

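The wrist view shows the tongs' pivot block at (248,96), arms at about (236,182) and (267,182) at pad level, and jaw tips at (226,268) and (291,268). The mug is clear to the left at (90,145).

Run:
```python
from h import *
import json
np.set_printoptions(precision=4,suppress=True)
s=json.load(open('s5.json'))
pv=at_z('wrist',248,96,.046,s); t=(at_z('wrist',226,268,.038,s)+at_z('wrist',291,268,.038,s))/2
pad=(at_z('wrist',236,182,.042,s)+at_z('wrist',267,182,.042,s))/2
d=t-pv;d[2]=0;L=np.linalg.norm(d);d/=L;print(pv,t,pad,L,np.degrees(np.arctan2(d[1],d[0])),'grip',pv+.105*d,t-.136*d)
```

```text
[ 0.413  -0.3207  0.046 ] [ 0.6525 -0.3336  0.038 ] [ 0.5207 -0.3288  0.042 ] 0.23987105558678146 -3.092450802986971 grip [ 0.5178 -0.3264  0.046 ] [ 0.5167 -0.3263  0.038 ]
```

Run:
```python
from h import *
go([.518,-.327,.016],86)
```

```text
yaw 85.39 roll -0.61 shift after roll [ -7.3 -38.9 240.2] now [ 0.5135 -0.2879  0.2562] gap 0.0854 tiltz [-3.e-04  8.e-04 -1.e+00] F [-0.6  0.6 -0.2] t 8.95
```

>>> servo_tool --increments '[{"grip":0,"x":-4,"y":-20,"z":10,"roll":-0.6},{"grip":0,"x":-3,"y":-19,"z":30,"roll":0},{"grip":0,"x":0,"y":0,"z":35,"roll":0},{"grip":0,"x":0,"y":0,"z":35,"roll":0},{"grip":0,"x":0,"y":0,"z":20,"roll":0}]'

```text
clock: 9.37
tcp_pos: [0.5163, -0.3263, 0.1226]
orientation: [-0.002, 0.035, 0.999, 0.001]
wrist_force: [-0.7, 1.1, 0.0]
finger_gap: 0.0857
grip_force: 0.0
```

>>> servo_tool --increments '[{"grip":0,"x":0,"y":0,"z":0,"roll":0},{"grip":0,"x":0,"y":0,"z":0,"roll":0},{"grip":0,"x":0,"y":0,"z":0,"roll":0}]'

```text
clock: 9.62
tcp_pos: [0.5186, -0.3287, 0.1282]
orientation: [0.001, 0.035, 0.999, -0.001]
wrist_force: [-0.0, -1.0, -0.3]
finger_gap: 0.0854
grip_force: 0.0
```

Run:
```python
from h import *
go([.518,-.327,.016],86)
s=env.get_state();w=save('wrist','w6')
```

```text
yaw 85.98 roll -0.02 shift after roll [  1.    1.8 112.2] now [ 0.5186 -0.3287  0.1282] gap 0.0854 tiltz [ 0.002  -0.0015 -1.    ] F [-0.  -1.  -0.3] t 9.6167
```

View pics/w6.png

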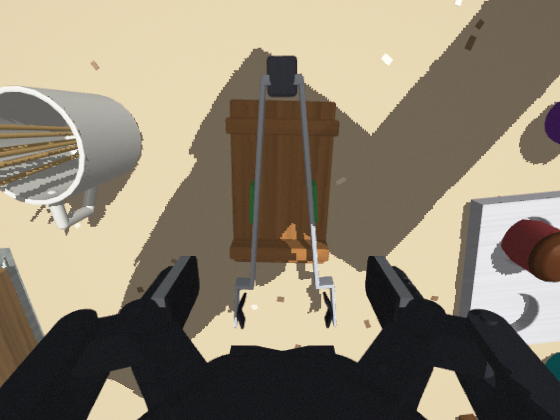

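The tongs lie along the tool's midline: pivot at (282,76), pads at (252,203) and (315,203), jaws at (240,308) and (330,308).

Run:
```python
from h import *
np.set_printoptions(precision=4,suppress=True)
s=env.get_state()
pad=(at_z('wrist',252,203,.038,s)+at_z('wrist',315,203,.038,s))/2
t=(at_z('wrist',238,325,.038,s)+at_z('wrist',333,325,.038,s))/2;pv=at_z('wrist',282,75,.046,s);d=t-pv
print(pad,pv,t,np.linalg.norm(d),np.degrees(np.arctan2(d[1],d[0])))
go([pad[0],pad[1],.016],86)
```

```text
[ 0.5212 -0.3277  0.038 ] [ 0.4136 -0.3215  0.046 ] [ 0.6576 -0.3349  0.038 ] 0.24457573771163701 -3.1376029118190605
yaw 85.96 roll -0.04 shift after roll [ -1.7   1.9 112.8] now [ 0.519  -0.3292  0.1288] gap 0.0852 tiltz [ 0.0031 -0.0024 -1.    ] F [-0.  -0.4 -0.3] t 9.6667
```

>>> servo_tool --increments '[{"grip":0,"x":-2,"y":1,"z":25,"roll":-0.7},{"grip":0,"x":0,"y":0,"z":30,"roll":0},{"grip":0,"x":0,"y":0,"z":28,"roll":0},{"grip":0,"x":0,"y":0,"z":15,"roll":0},{"grip":0,"x":0,"y":0,"z":7,"roll":0}]'

```text
clock: 10.08
tcp_pos: [0.5195, -0.3278, 0.0206]
orientation: [-0.0, 0.03, 1.0, 0.0]
wrist_force: [0.3, 0.2, -1.3]
finger_gap: 0.0855
grip_force: 0.0
```

>>> servo_tool --increments '[{"grip":0,"x":0,"y":0,"z":6,"roll":0},{"grip":0,"x":0,"y":0,"z":0,"roll":0},{"grip":0.2,"x":0,"y":0,"z":0,"roll":0},{"grip":0.3,"x":0,"y":0,"z":0,"roll":0},{"grip":0.3,"x":0,"y":0,"z":0,"roll":0}]'

```text
clock: 10.5
tcp_pos: [0.5207, -0.329, 0.0169]
orientation: [0.001, 0.03, 1.0, -0.001]
wrist_force: [-0.4, 1.0, 4.2]
finger_gap: 0.0596
grip_force: 3.8
```

>>> servo_tool --increments '[{"grip":0.36,"x":0,"y":0,"z":0,"roll":0},{"grip":0.39,"x":0,"y":0,"z":0,"roll":0},{"grip":0.39,"x":0,"y":0,"z":0,"roll":0},{"grip":0.39,"x":0,"y":0,"z":0,"roll":0}]'

```text
clock: 10.83
tcp_pos: [0.5212, -0.3297, 0.0181]
orientation: [0.002, 0.03, 1.0, -0.002]
wrist_force: [-1.8, 0.5, 8.7]
finger_gap: 0.0524
grip_force: 10.5
```

>>> servo_tool --increments '[{"grip":0.39,"x":0,"y":0,"z":-3,"roll":0},{"grip":0.39,"x":0,"y":0,"z":-8,"roll":0},{"grip":0.39,"x":0,"y":0,"z":-12,"roll":0},{"grip":0.39,"x":0,"y":0,"z":-20,"roll":0},{"grip":0.39,"x":0,"y":0,"z":-20,"roll":0}]'

```text
clock: 11.25
tcp_pos: [0.5188, -0.3275, 0.0785]
orientation: [-0.001, 0.03, 1.0, 0.001]
wrist_force: [0.3, -0.8, 0.5]
finger_gap: 0.052
grip_force: 7.2
```

>>> servo_tool --increments '[{"grip":0.39,"x":0,"y":0,"z":-20,"roll":0},{"grip":0.39,"x":0,"y":0,"z":-20,"roll":0},{"grip":0.39,"x":0,"y":0,"z":-20,"roll":0},{"grip":0.39,"x":0,"y":0,"z":0,"roll":0},{"grip":0.39,"x":0,"y":0,"z":0,"roll":0}]'

```text
clock: 11.67
tcp_pos: [0.5202, -0.3287, 0.1396]
orientation: [0.001, 0.03, 1.0, -0.001]
wrist_force: [-0.6, 0.4, -1.7]
finger_gap: 0.0522
grip_force: 7.2
```

Run:
```python
from h import *
go([.45,.1,.15],90)
s=env.get_state();w=save('wrist','w7');hs=cv2.cvtColor(w,cv2.COLOR_RGB2HSV)
# green pads and muffin (orange) segmentation
g=cv2.inRange(hs,(45,90,20),(75,255,255)); n,_,st,ce=cv2.connectedComponentsWithStats(g)
print([(st[i].tolist(),ce[i].round(1).tolist()) for i in range(1,n) if st[i][4]>40])
```

```text
yaw 86.6 roll -3.4 shift after roll [ 70.2 428.7 -11.3] now [ 0.5202 -0.3287  0.1396] gap 0.0522 tiltz [ 0.0023 -0.0018 -1.    ] F [-0.6  0.4 -1.7] t 11.6667
[([230, 220, 9, 75, 487], [234.3, 258.3]), ([326, 220, 9, 75, 481], [329.6, 258.9])]
```

The tongs are held: the pads are visible and the load is about 1.5 N. Next I move over the golden muffin, with the jaws about 120 mm ahead of the TCP.

>>> servo_tool --increments '[{"grip":0.39,"x":5,"y":10,"z":0,"roll":-1.2},{"grip":0.39,"x":5,"y":20,"z":0,"roll":-1.2},{"grip":0.39,"x":5,"y":25,"z":0,"roll":-1},{"grip":0.39,"x":5,"y":28,"z":0,"roll":0},{"grip":0.39,"x":5,"y":30,"z":0,"roll":0}]'

```text
clock: 12.13
tcp_pos: [0.4949, -0.2134, 0.1361]
orientation: [-0.001, 0.001, 1.0, 0.001]
wrist_force: [1.0, 0.6, -0.8]
finger_gap: 0.0523
grip_force: 7.2
```

>>> servo_tool --increments '[{"grip":0.39,"x":5,"y":30,"z":0,"roll":0},{"grip":0.39,"x":5,"y":30,"z":0,"roll":0},{"grip":0.39,"x":5,"y":30,"z":0,"roll":0},{"grip":0.39,"x":5,"y":30,"z":0,"roll":0},{"grip":0.39,"x":5,"y":30,"z":0,"roll":0}]'

```text
clock: 12.55
tcp_pos: [0.4696, -0.0629, 0.1365]
orientation: [-0.001, 0.0, 1.0, 0.001]
wrist_force: [0.8, -0.1, -1.0]
finger_gap: 0.0523
grip_force: 7.2
```

>>> servo_tool --increments '[{"grip":0.39,"x":5,"y":30,"z":0,"roll":0},{"grip":0.39,"x":5,"y":30,"z":0,"roll":0},{"grip":0.39,"x":0,"y":30,"z":0,"roll":0},{"grip":0.39,"x":0,"y":30,"z":0,"roll":0},{"grip":0.39,"x":0,"y":25,"z":0,"roll":0}]'

```text
clock: 12.97
tcp_pos: [0.4596, 0.0822, 0.1367]
orientation: [-0.001, -0.0, 1.0, 0.0]
wrist_force: [0.8, 0.7, -1.1]
finger_gap: 0.0527
grip_force: 7.2
```

>>> servo_tool --increments '[{"grip":0.39,"x":0,"y":20,"z":0,"roll":0},{"grip":0.39,"x":0,"y":9,"z":0,"roll":0},{"grip":0.39,"x":0,"y":0,"z":0,"roll":0},{"grip":0.39,"x":0,"y":0,"z":0,"roll":0},{"grip":0.39,"x":0,"y":0,"z":0,"roll":0}]'

```text
clock: 13.38
tcp_pos: [0.461, 0.1085, 0.1376]
orientation: [-0.001, 0.0, 1.0, -0.0]
wrist_force: [-0.2, -0.6, -2.3]
finger_gap: 0.0519
grip_force: 7.2
```

Run:
```python
from h import *
import json
go([.461,.109,.14],90)
s=env.get_state();w=save('wrist','w8');json.dump({k:np.array(s[k]).tolist() for k in('tcp_pos','orientation')},open('s8.json','w'))
t=save('side','s8')
for p in([.581,.109,.066],[.581,.109,.162]): print(proj('wrist',p,s),proj('side',p))
cv2.imwrite('pics/c8.png',np.vstack([np.hstack([w[100:400,100:460,::-1],cv2.resize(t[160:235,210:310,::-1],(400,300),interpolation=cv2.INTER_CUBIC)])]))
```

```text
yaw 89.95 roll -0.05 shift after roll [ 0.   0.5 -2.4] now [0.461  0.1085 0.1376] gap 0.0519 tiltz [-1.2e-03 -5.0e-04 -1.0e+00] F [-0.2 -0.6 -2.3] t 13.3833
[281.97387472 323.75733278] [265.57122083 191.58906154]
[281.91368318 421.59021197] [264.76392088 165.0719966 ]
```

View pics/c8.png

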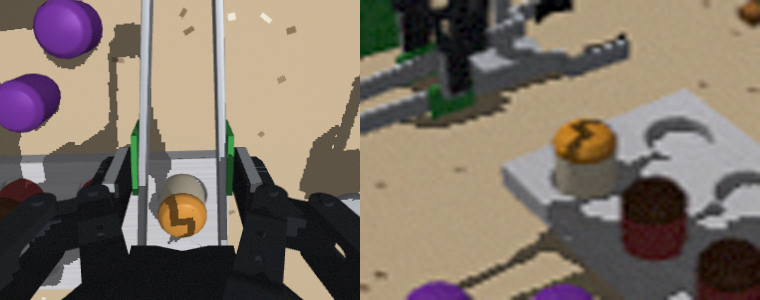

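The wrist crop shows the golden muffin centred between the arms, dome at (181,215). The side crop shows the right jaw tip at about (627,47) and the left tip at about (570,5), above and beyond the muffin at (585,160). I'll check both by projection.

Run:
```python
from h import *
import json
from scipy.optimize import least_squares
np.set_printoptions(precision=4,suppress=True)
s=json.load(open('s8.json'))
def seg(im):
    h=cv2.cvtColor(im,cv2.COLOR_BGR2HSV);m=cv2.inRange(h,(8,120,60),(25,255,255))
    n,_,st,ce=cv2.connectedComponentsWithStats(m);return [(st[i].tolist(),ce[i].round(1).tolist()) for i in range(1,n) if st[i][4]>60]
W=cv2.imread('pics/w8.png');S=cv2.imread('pics/s8.png')
print(seg(W),seg(S))
# predicted dome silhouette (ellipsoidal cap r25, z .052-.066) bounding box
th=np.linspace(0,2*np.pi,60)
def box(cam,x,y):
    P=[proj(cam,[x+.025*np.cos(e)*np.cos(a),y+.025*np.cos(e)*np.sin(a),.052+.014*np.sin(e)],s) for a in th for e in np.linspace(0,1.57,8)]
    P=np.array(P);return np.r_[P.min(0),P.max(0)]
for x in(.576,.581,.586): print(x,box('wrist',x,.109),box('side',x,.109))
# jaw tips
yaw=0
for z in(.15,.155,.16,.165): print(z,proj('side',[.461+.136,.1085-.045,z]),proj('side',[.461+.136,.1085+.045,z]))
o,d=ray('side',276.7,171.7)
for y in(.063,.07): print(o+d*(y-o[1])/d[1])
```

```text
[([258, 293, 48, 44, 1679], [281.7, 314.6])] [([258, 189, 16, 12, 142], [265.6, 194.9]), ([373, 193, 20, 18, 178], [381.6, 201.6]), ([471, 273, 89, 122, 1810], [515.3, 326.2]), ([301, 280, 82, 62, 2464], [340.4, 311.1]), ([372, 314, 29, 60, 266], [383.4, 347.7])]
0.576 [257.5303 289.2927 306.4287 332.4377] [256.2952 189.8574 272.3498 200.5931]
0.581 [257.6628 293.5947 306.2988 336.359 ] [257.666  189.3395 273.69   200.0419]
0.586 [257.7942 297.8488 306.17   340.2365] [259.0319 188.8236 275.0251 199.4927]
0.15 [277.8995 173.7771] [261.5136 160.5543]
0.155 [277.8901 172.325 ] [261.4632 159.143 ]
0.16 [277.8806 170.8652] [261.4125 157.7246]
0.165 [277.871  169.3975] [261.3616 156.2991]
[0.5926 0.063  0.159 ]
[0.5972 0.07   0.1536]
```

The muffin is at (0.581, 0.109) in both cameras and the jaws are centred on it. I'll descend about 116 mm.

>>> servo_tool --increments '[{"grip":0.39,"x":0,"y":0.5,"z":12,"roll":0},{"grip":0.39,"x":0,"y":0,"z":20,"roll":0},{"grip":0.39,"x":0,"y":0,"z":15,"roll":0},{"grip":0.39,"x":0,"y":0,"z":12,"roll":0},{"grip":0.39,"x":0,"y":0,"z":12,"roll":0}]'

```text
clock: 13.9
tcp_pos: [0.4613, 0.1088, 0.0665]
orientation: [-0.0, 0.001, 1.0, -0.0]
wrist_force: [-0.7, -0.1, -1.9]
finger_gap: 0.0521
grip_force: 7.2
```

>>> servo_tool --increments '[{"grip":0.39,"x":0,"y":0,"z":12,"roll":0},{"grip":0.39,"x":0,"y":0,"z":10,"roll":0},{"grip":0.39,"x":0,"y":0,"z":4,"roll":0},{"grip":0.39,"x":0,"y":0,"z":0,"roll":0}]'

```text
clock: 14.23
tcp_pos: [0.4606, 0.1093, 0.0403]
orientation: [-0.001, 0.001, 1.0, -0.0]
wrist_force: [-0.2, -0.1, -0.3]
finger_gap: 0.0522
grip_force: 7.2
```

Run:
```python
from h import *
go([.461,.109,.021],90)
```

```text
yaw 89.94 roll -0.06 shift after roll [-0.4 -0.3 19.3] now [0.4606 0.1093 0.0403] gap 0.0522 tiltz [-1.9e-03 -1.0e-04 -1.0e+00] F [-0.2 -0.1 -0.3] t 14.2333
```

>>> servo_tool --increments '[{"grip":0.39,"x":0,"y":0,"z":7,"roll":0},{"grip":0.39,"x":0,"y":0,"z":7,"roll":0},{"grip":0.39,"x":0,"y":0,"z":5,"roll":0},{"grip":0.39,"x":0,"y":0,"z":0,"roll":0},{"grip":0.39,"x":0,"y":0,"z":0,"roll":0}]'

```text
clock: 14.65
tcp_pos: [0.461, 0.1099, 0.0219]
orientation: [-0.0, -0.0, 1.0, 0.0]
wrist_force: [-0.4, 0.1, -0.7]
finger_gap: 0.0524
grip_force: 7.2
```

>>> servo_tool --increments '[{"grip":0.43,"x":0,"y":0,"z":0,"roll":0},{"grip":0.46,"x":0,"y":0,"z":0,"roll":0},{"grip":0.49,"x":0,"y":0,"z":0,"roll":0},{"grip":0.51,"x":0,"y":0,"z":0,"roll":0},{"grip":0.52,"x":0,"y":0,"z":0,"roll":0}]' --grip_force 35

```text
clock: 15.07
tcp_pos: [0.4616, 0.1099, 0.0224]
orientation: [0.0, 0.0, 1.0, -0.0]
wrist_force: [-0.5, -0.2, -0.8]
finger_gap: 0.0412
grip_force: 10.7
```

>>> servo_tool --increments '[{"grip":0.54,"x":0,"y":0,"z":0,"roll":0},{"grip":0.56,"x":0,"y":0,"z":0,"roll":0},{"grip":0.6,"x":0,"y":0,"z":0,"roll":0},{"grip":0.6,"x":0,"y":0,"z":0,"roll":0},{"grip":0.6,"x":0,"y":0,"z":0,"roll":0}]'

```text
clock: 15.48
tcp_pos: [0.4615, 0.1099, 0.0223]
orientation: [0.0, 0.0, 1.0, 0.0]
wrist_force: [0.4, -0.6, -0.5]
finger_gap: 0.0386
grip_force: 35.2
```

The jaws stopped on the muffin at a 38.6 mm grip and 35 N. I'll lift slowly.

>>> servo_tool --increments '[{"grip":0.6,"x":0,"y":0,"z":-2,"roll":0},{"grip":0.6,"x":0,"y":0,"z":-4,"roll":0},{"grip":0.6,"x":0,"y":0,"z":-6,"roll":0},{"grip":0.6,"x":0,"y":0,"z":-8,"roll":0},{"grip":0.6,"x":0,"y":0,"z":-10,"roll":0}]'

```text
clock: 15.9
tcp_pos: [0.461, 0.1099, 0.0528]
orientation: [-0.0, -0.0, 1.0, 0.0]
wrist_force: [0.1, -0.5, -1.2]
finger_gap: 0.0387
grip_force: 35.3
```

>>> servo_tool --increments '[{"grip":0.6,"x":0,"y":0,"z":-10,"roll":0},{"grip":0.6,"x":0,"y":0,"z":-12,"roll":0},{"grip":0.6,"x":0,"y":0,"z":-12,"roll":0},{"grip":0.6,"x":0,"y":0,"z":-12,"roll":0},{"grip":0.6,"x":0,"y":0,"z":-12,"roll":0}]'

```text
clock: 16.32
tcp_pos: [0.4616, 0.1099, 0.1119]
orientation: [0.001, 0.0, 1.0, 0.0]
wrist_force: [0.1, -0.5, -1.5]
finger_gap: 0.0386
grip_force: 35.3
```

>>> servo_tool --increments '[{"grip":0.6,"x":0,"y":0,"z":-12,"roll":0},{"grip":0.6,"x":0,"y":0,"z":-12,"roll":0},{"grip":0.6,"x":0,"y":0,"z":-10,"roll":0},{"grip":0.6,"x":0,"y":0,"z":-6,"roll":0},{"grip":0.6,"x":0,"y":0,"z":-2,"roll":0}]'

```text
clock: 16.73
tcp_pos: [0.4622, 0.11, 0.1538]
orientation: [0.001, -0.0, 1.0, 0.0]
wrist_force: [-0.3, 0.8, -1.8]
finger_gap: 0.0388
grip_force: 35.3
```

>>> servo_tool --increments '[{"grip":0.6,"x":0,"y":0,"z":0,"roll":0},{"grip":0.6,"x":0,"y":0,"z":0,"roll":0},{"grip":0.6,"x":0,"y":0,"z":0,"roll":0},{"grip":0.6,"x":0,"y":0,"z":0,"roll":0},{"grip":0.6,"x":0,"y":0,"z":0,"roll":0}]'

```text
clock: 17.15
tcp_pos: [0.461, 0.1098, 0.1516]
orientation: [-0.001, 0.0, 1.0, -0.0]
wrist_force: [0.8, 0.1, -1.4]
finger_gap: 0.039
grip_force: 35.3
```

Run:
```python
from h import *
go([.461,.109,.15],90)
S=save('side','s9');h=cv2.cvtColor(S,cv2.COLOR_RGB2HSV)
m=cv2.inRange(h,(8,120,60),(25,255,255));n,_,st,ce=cv2.connectedComponentsWithStats(m)
print([(st[i].tolist(),ce[i].round(1).tolist()) for i in range(1,n) if st[i][4]>30 and ce[i][0]<400])
th=np.linspace(0,6.28,60)
for dz in(.11,.12,.13,.14):
    P=np.array([proj('side',[.581+.025*np.cos(e)*np.cos(a),.109+.025*np.cos(e)*np.sin(a),.052+dz-.006+.006+.014*np.sin(e)]) for a in th for e in np.linspace(0,1.57,8)]);print(dz,P.min(0),P.max(0))
```

```text
yaw 90.0 roll -0.0 shift after roll [-0.  -0.8  1.6] now [0.461  0.1098 0.1516] gap 0.039 tiltz [-0.0011 -0.     -1.    ] F [ 0.8  0.1 -1.4] t 17.15
[([303, 149, 9, 9, 41], [307.0, 152.7]), ([256, 154, 17, 11, 153], [264.0, 159.2]), ([373, 193, 20, 18, 176], [381.5, 201.6]), ([301, 280, 82, 62, 2461], [340.3, 311.1]), ([372, 314, 29, 60, 216], [383.0, 349.8]), ([378, 324, 13, 40, 46], [383.8, 342.8])]
0.11 [256.27883571 159.10462766] [273.23985968 169.61429923]
0.12 [256.14585758 156.18447666] [273.19663706 166.66918752]
0.13 [256.01168985 153.2341091 ] [273.1530317  163.69247124]
0.14 [255.87632088 150.2531325 ] [273.10903995 160.68371938]
```

Run:
```python
from h import *
def cen(f,lo,hi,b):
    im=cv2.imread(f)[b[1]:b[3],b[0]:b[2]];m=cv2.inRange(cv2.cvtColor(im,cv2.COLOR_BGR2HSV),lo,hi);M=cv2.moments(m,True);return [round(v,1) for v in (M['m00'],M['m10']/max(M['m00'],1),M['m01']/max(M['m00'],1))]
save('side','s10')
for f in('s4','s9','s10'):
    f=f'pics/{f}.png';print(cen(f,(50,90,20),(75,255,255),(190,120,240,185)),cen(f,(0,100,20),(7,255,255),(268,200,325,245)),cen(f,(8,120,60),(25,255,255),(245,140,285,205)))
```

```text
[637.0, 23.6, 35.9] [224.0, 23.8, 24.9] [147.0, 20.7, 54.8]
[472.0, 23.1, 40.0] [251.0, 24.5, 24.3] [153.0, 19.0, 19.2]
[470.0, 23.0, 40.0] [228.0, 25.3, 24.8] [152.0, 19.0, 19.2]
```

Run:
```python
from h import *
for f in('s4','s10'):
    im=cv2.imread(f'pics/{f}.png')[130:178,196:232];m=cv2.inRange(cv2.cvtColor(im,cv2.COLOR_BGR2HSV),(50,90,20),(75,255,255))
    print(f);print('\n'.join(''.join('#' if v else ('.' if g>60 else 'o') for v,g in zip(r,q)) for r,q in zip(m[::2],im[::2].max(2))))
```

```text
s4
....................................
....................................
....................................
....................................
............##########..............
.........#############..............
.........#############..............
..........#############.............
..........################..........
..........#################.........
.....######################.........
........####################........
.......o#####################.......
......#######################.......
......#######################.......
.......#######################......
......########################......
...........###################......
............##################......
............##################......
............#################.......
............#########...............
.............#......................
....................................
s10
..............oooooooooooooooooooooo
..............oooooooooooooooooooooo
...............ooooooooooooooooooooo
...............ooooooooooooooooooooo
...........####ooooooooooooooooooooo
.........#######oo.ooooooooooooooooo
.........#######oooooooooooooooooooo
..........#######oooooo#oooooooooooo
..........#######ooooooooooooooooooo
..........########oooooooooooooooooo
.....#############oooooooooooooooooo
........###########ooooooooooooooooo
........############oooooooooooooooo
......################oooooooooo..oo
......################oooooooooooooo
.......#################ooooooooo..o
......#################..o#oooooo..o
...........#############.ooooooooooo
............############.ooooooooooo
............############.ooooooooooo
.............##################...oo
............#########..##.........oo
.............#....................oo
.............................o##..oo
```

The gripper only hides part of the cover in this view. The cover's outline hasn't moved, and the muffin is steady in the tongs, so I'm handing in.

```bash
python3 -c "
from h import *
print(env.hand_in())"
```

```text
the job is handed in; nothing more can be done
None
```

I handed the job in with the green cover hanging astride the rail and the golden muffin held upright in the tongs, its underside about 13 cm above the bench. The hand-in gave no verdict.

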